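# Ready the tube reader: latch the tilt tray level, then lower the read-head lever

### The arm

A 7-joint arm with a two-finger parallel gripper is mounted at the origin on the work surface. World frame = base frame: x ahead of the robot, y to its left, z up, the work surface at z = 0. Lengths are in m, angles in rad, forces in N, time in s.
With the tool pointing down it reaches from about 0.4 to 0.85 m from the base axis. Payload 4.5 kg.
Tool frame: the origin (TCP) lies on the centre line of the jaws, within the pads' length; the fingertips stand 14 mm ahead of it and the grasp point (between the pads) lies 5 mm behind it; y points along the fingers, x is the direction in which the jaws open and shut, and the axes are right-handed (so a half turn about y gives the same grasp; the last joint's range is limited). The gripper opens to 88 mm and grips with 3 to 60 N. Pads are 18 mm wide; open, the fingers measure 123 mm over their backs; the gripper's body (75 mm by 187 mm) begins 45 mm behind the grasp point.
Start: joints at [1.203, 0.689, -0.195, 1.565, 0.157, 0.902, -0.215], TCP at [0.244, -0.575, 0.253] pointing down, gripper open.
Joint ranges: [-3.01, 3.01], [-0.46, 2.08], [-1.47, 1.51], [0.13, 2.56], [-1, 4.14], [0.04, 2.09], [-2.66, 2.66]. Speed limits (rad/s): [2.57, 2.57, 3.14, 3.14, 3.14, 3.14, 3.14].

### API

Orientations are given as a rotation vector (axis times angle).
In Python, from station import get_obs, snapshot, sign_off gives the robot as it stands. The module is installed in compiled form; this text tells all that it offers.
- The arm moves only by the tool carry_out, never from a script. Its argument "targets" is a list of rows, each an object with "angular": the turn, a rotation vector about the tool's x, y, z in rad, a list of three; "xyz": the shift along the tool's x, y, z in cm, a list of three; "jaw": the closure, from -1 (fully open) to 1 (shut). In form: [{"angular": [ax, ay, az], "xyz": [tx, ty, tz], "jaw": jaw}, ...]. A call has 1 to 10 rows; each row is the pose to reach, as a shift and turn from the pose measured when the call began, along the tool's axes at that moment; what a row does not reach only later rows make up. A row lasts 1/10 s, in which the tool goes at most 50 mm and 8.59 degrees, less where a joint would pass 70% of its speed; a pose out of reach is approached as far as the arm can. A call with a gripper value outside its range is refused whole. The fingers move at their own pace and stop on an object; "force" is the grip in N (left out, the last holds). Time passes only in rows, so rows that repeat a pose let the fingers close. It gives the time, the measured TCP pose, the force and the opening at its end, in the units of the state.
- get_obs(): the state, without advancing time (a new reading comes with each control period).
- snapshot(name): name is "side" or "top"; returns a dict with "pixels" (400x640x3 uint8, red, green, blue), "intrinsics" (3x3 intrinsics, pixels), "extrinsics" (4x4, takes a point from camera to world coordinates). Camera axes: x right, y up, looking along -z (the intrinsics and any distortion apply to the point x, -y, -z); pixel columns grow to the right and rows downward; lengths in m; the calibration is good to about 2 mm. A picture is of the moment at which its call begins. There is no depth.
- sign_off(): hands the job in, once; it reports no verdict.
The state is a dict: "time": time; "joints": joint angles; "joint_vel": joint speeds; "tau": joint torques, N m; "tcp_pos": TCP position; "orientation": TCP orientation; "wrist_force": force on the tool from outside, world axes, zero at the start; "ft_torque": the same for the moment, N m; "finger_gap": finger opening in m.
Only numpy, scipy, OpenCV 4.12 (cv2) and the standard library are available. Lean on these libraries where they do the work, as an engineer would, in place of code of your own. Each camera call takes 0.05 s, during which the arm holds its last target. There are 200 camera calls.

### The job

Get the tube reader ready to read: push its spring-loaded tilt tray down under the overhanging head until it catches and stays lying level by itself when you let go. Then swing the small lever on the side of the head fully down, to lower the read bar. Press firmly but never ram the machine against its stops (no more than about 45 N), and leave the bottle, the beaker and the loose tube rack where they stand.

Things in the scene. Friction and masses are not known exactly. Their poses are not given: they have to be found in the camera images.
- reader: the tube reader, a white machine fixed to the bench, 230 mm deep (x from -110 to 118), 200 wide, 285 high; origin under it on the bench, x points from its front (open, faces roughly the robot) to its back, y to the side with the lever, z up. Base with a well, walls 50 high (front wall x -110 to -88). Two side posts (x -32 to 0, y 64 to 80 and -80 to -64) carry a head over the tray's front part; open at the back
- head_edge (a point): middle of the head's lower front edge (reader x = -85, z = 230). The head is 160 wide, 55 high, reaches back to x = 0 and hangs over the press strip: an upright gripper does not fit there, so come from the front, tool leaning 30 to 40 degrees, fingers down and towards the back. A black read bar (x -46 to -10) hangs 17 below the head, up to 78 more as the lever goes down
- tray (a joint): aluminium tilt tray, 150 long, 120 wide, 6 thick, hinged at its back edge, front sprung up. 0 = raised by 0.42 rad, 0.42 = level; grows as the front is pushed down. Near level a spring catch clicks and then keeps it level; rubber buffers stop it a few mm below level (3 N per mm). At the strip it takes 3 N at the top, 6 N near level, 8 to 12 N past the catch; uncaught it springs up again
- press_strip (a point): middle of the upper face of the tray's dark rubber front strip, 34 mm (x) by 116 (y): the place to push. It lies 131 mm in front of the hinge line and 8 above it in the tray; axes turn with the tray (z square to it, x towards the hinge). A 10 mm high rib and four lying capped tubes (22 high), fixed on the tray, begin 20 mm behind it
- tray_hinge (a point): middle of the tray's hinge line (reader x = 70, y = 0, z = 55); axes of the tray
- lever (a joint): small steel lever on the head's +y side, pivoting about a line along the reader's y. 0 = fully up (pointing forwards, 0.35 rad above horizontal), 1.2 = fully down at its stop (0.85 rad below). Stays where it is left; takes about 2 N, square to it, at its knob; follow its arc. Starts between 0 and 0.25
- lever_knob (a point): centre of the lever's knob, a black roller 14 mm in diameter, 32 long along the reader's y, at y = 106; 75 mm from the pivot
- lever_hinge (a point): point on the lever's pivot line beside the knob's middle (reader x = -45, y = 106, z = 262)
- bottle: bystander: amber bottle, 60 mm in diameter, 120 high, standing loose; origin under its middle
- beaker: bystander: glass beaker, 70 mm in diameter, 85 high, standing loose; origin under its middle
- tube_rack: bystander: loose white tube rack 80 by 100 mm with four capped tubes, 91 high in all; origin under its middle

How it is judged:
On the way, in this order (a step that is already met when the one before it is completed fails the run):
1. the tray has caught: it lies level (within 2 degrees) with the reader untouched (angle between press_strip's own z axis and vertical below 0.035 rad and contact force between reader and anything else below 0.3 N), for 0.3 s.
2. then the lever is swung fully down (past 1.0 of 1.2 rad) (value of joint lever above 1 rad), for 0.2 s.
At the end, for the whole second after the job is handed in: the tray stays level by itself within 2 degrees (0.035 rad), the lever is fully down (joint above 1.0 rad), and nothing touches the reader (all of step 1 and value of joint lever above 1 rad).
It fails at once if the reader is rammed: pressed with more than 45 N (contact force between reader and anything else above 45 N).
It fails at once if a bystander is shifted by more than 20 mm (distance of any of bottle, beaker, tube_rack from where it was at the start of the episode above 0.02 m).
It also fails if it takes over 54 s, if anything falls off the work surface, if the arm or the gripper's body presses on something with over 40 N, if the wrist force passes 120 N, or if a joint passes its speed limit or range.

## Working session

There is one attempt and no reset: what is moved stays moved. The work goes in short steps, Python scripts to look and compute and a tool call to move; the robot and the scene stay as the last step left them, time stands still between calls to the robot, and variables do not carry over. Pictures are saved under pics/ and viewed, about 8 in all and at most 12, crops included, and the job is handed in when it is done.

Besides the shell and the picture viewer there is one more tool, called after "Call:" in YAML: its name, and indented under it one key for each argument. carry_out: Moves the arm, as the interface text tells. Its arguments: {"type":"object","properties":{"targets":{"type":"array"},"force":{"type":"number"}},"required":["targets"]}

```bash
mkdir -p pics
cat > h.py <<'E'
import numpy as np, cv2
from scipy.spatial.transform import Rotation as R
from station import get_obs, snapshot, sign_off
def snap(cam,name):
    s=snapshot(cam); cv2.imwrite(f'pics/{name}.png',s['pixels'][:,:,::-1]); np.savez(f'pics/{name}.npz',**{k:np.array(v) for k,v in s.items()}); return s
def ray(s,u,v):
    K=np.array(s['intrinsics']);E=np.array(s['extrinsics'])
    d=np.linalg.inv(K)@[u,v,1]; d=E[:3,:3]@(d*[1,-1,-1]); return E[:3,3],d/np.linalg.norm(d)
def onz(s,u,v,z):
    o,d=ray(s,u,v); return o+d*(z-o[2])/d[2]
def proj(s,p):
    K=np.array(s['intrinsics']);E=np.array(s['extrinsics'])
    c=E[:3,:3].T@(np.array(p)-E[:3,3])*[1,-1,-1]; q=K@c; return q[:2]/q[2]
def tri(a,b):
    (o1,d1),(o2,d2)=a,b
    t=np.linalg.lstsq(np.c_[d1,-d2],o2-o1,rcond=None)[0]; p,q=o1+t[0]*d1,o2+t[1]*d2
    return (p+q)/2,np.linalg.norm(p-q)
E
python3 - <<'E'
from h import *
for c in('top','side'):
    s=snap(c,c+'0'); print(s.keys(),np.round(s['intrinsics'],1).tolist(),np.round(s['extrinsics'],3).tolist())
print(get_obs())
E
```

```text
dict_keys(['pixels', 'intrinsics', 'extrinsics']) [[484.3, 0.0, 325.0], [0.0, 484.3, 197.3], [0.0, 0.0, 1.0]] [[-0.026, 0.991, -0.129, 0.416], [-1.0, -0.026, -0.002, 0.005], [-0.005, 0.129, 0.992, 1.479], [0.0, 0.0, 0.0, 1.0]]
dict_keys(['pixels', 'intrinsics', 'extrinsics']) [[435.3, 0.0, 317.6], [0.0, 435.3, 204.8], [0.0, 0.0, 1.0]] [[-0.749, 0.329, -0.576, -0.158], [-0.663, -0.395, 0.636, 0.822], [-0.018, 0.858, 0.513, 0.855], [0.0, 0.0, 0.0, 1.0]]
{'time': 0.1, 'joints': array([ 1.20278569,  0.68987975, -0.19453354,  1.56624358,  0.15730457,
        0.90250636, -0.21510335]), 'joint_vel': array([-2.59681376e-03, -3.16637681e-03, -6.92983735e-04, -1.67513651e-03,
       -1.65108181e-03,  8.74949234e-05, -1.28166047e-03]), 'tau': array([-3.05269896e-03, -5.28501642e+01, -1.27116367e+00, -1.53837651e+01,
       -5.24597545e-02,  1.99607057e-03,  4.41553414e-05]), 'tcp_pos': array([ 0.24418016, -0.57473092,  0.25200232]), 'orientation': array([-1.37211686,  0.90933806, -0.90697835]), 'wrist_force': array([-0.31150656, -0.19142279,  0.50878763]), 'ft_torque': array([ 0.0173759 , -0.02145376, -0.01214764]), 'finger_gap': 0.08787378293580957}
```

View pics/top0.png

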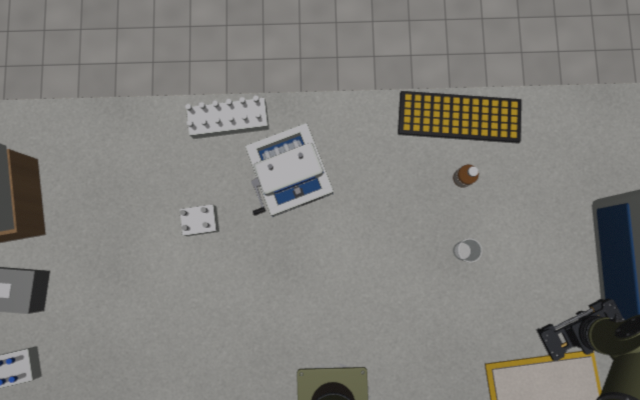

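View pics/side0.png

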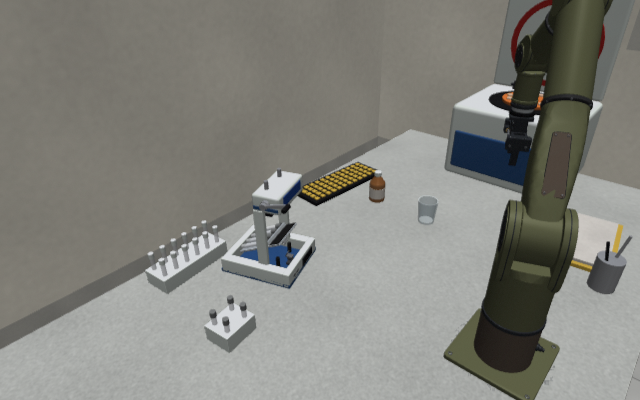

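The top view shows the reader at about (290,170), its knob near (259,211), the rack at (198,220), the bottle at (467,175) and the beaker at (467,250). In the side view the reader is at about (270,230). Next I'll enlarge both.

Run:
```python
import cv2,numpy as np
a=cv2.imread('pics/top0.png')[115:225,240:340]; b=cv2.imread('pics/side0.png')[165:290,215:325]
a=cv2.resize(a,(400,440),interpolation=cv2.INTER_CUBIC); b=cv2.resize(b,None,fx=3.6,fy=3.6,interpolation=cv2.INTER_CUBIC)
o=np.zeros((450,800,3),np.uint8); o[:440,:400]=a; o[:b.shape[0],402:402+b.shape[1]]=b[:450,:398]
cv2.imwrite('pics/z0.png',o)
```

```text
(no output)
```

View pics/z0.png

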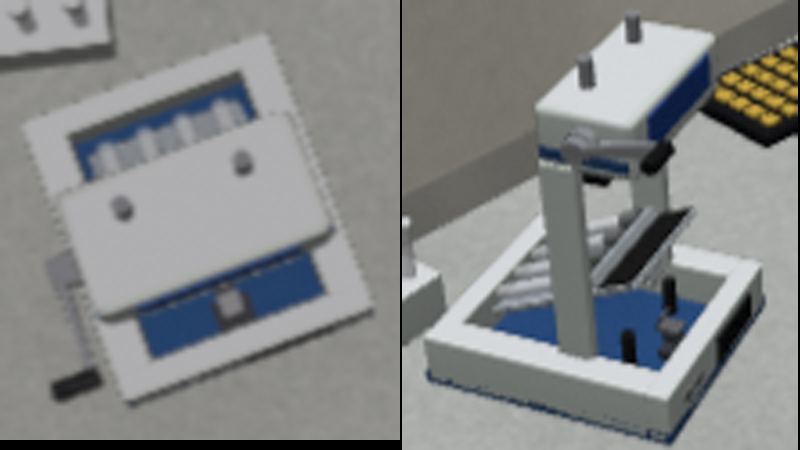

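The zoom shows the well-wall top corners at crop points (25,128), (262,38), (370,305) and (130,400). The head top corners are at (65,195), (290,115), (330,235) and (105,315). The knob is at (76,384) in the top crop and (657,157) in the side crop, and the strip is raised under the head.

Run:
```python
from h import *
T=dict(np.load('pics/top0.npz'));S=dict(np.load('pics/side0.npz'))
f=lambda u,v:((u+.5)/4-.5+240,(v+.5)/4-.5+115)
g=lambda u,v:((u-402+.5)/3.6-.5+215,(v+.5)/3.6-.5+165)
def fit(px,mod,z):
    W=np.array([onz(T,*f(*p),z)[:2] for p in px]); M=np.array(mod,float)
    a=W-W.mean(0); b=M-M.mean(0)
    th=np.arctan2((b[:,0]*a[:,1]-b[:,1]*a[:,0]).sum(),(a*b).sum())
    Rm=np.array([[np.cos(th),-np.sin(th)],[np.sin(th),np.cos(th)]])
    o=W.mean(0)-Rm@M.mean(0); print('yaw',th,'o',o,'res mm',np.round((W-(M@Rm.T+o))*1e3,1).tolist()); return o,th,Rm
# reader +y is on image left
o1=fit([(25,128),(262,38),(370,305),(130,400)],[(.118,.1),(.118,-.1),(-.11,-.1),(-.11,.1)],.05)
o2=fit([(65,195),(290,115),(330,235),(105,315)],[(0,.08),(0,-.08),(-.085,-.08),(-.085,.08)],.285)
k,e=tri(ray(T,*f(76,384)),ray(S,*g(657,157)));print('knob',k,e)
o,th,Rm=o1
print('knob in reader',Rm.T@(k[:2]-o),o2[2].T@(k[:2]-o2[0]))
for p in [(-.085,0,.230)]:print('head_edge',Rm@p[:2]+o)
for n,(u,v) in dict(bottle=(467,175),beaker=(467,250),rack=(198,220)).items(): print(n,onz(T,u,v,.06))
ob=get_obs();Rt=R.from_rotvec(ob['orientation']).as_matrix();print(Rt.round(3))
```

```text
yaw 0.3518849197005258 o [0.68679224 0.11256573] res mm [[-1.3, -4.7], [-5.3, 2.7], [2.0, 5.0], [4.6, -3.0]]
yaw 0.31628790463968864 o [0.68683693 0.10854382] res mm [[-0.7, -6.2], [-3.0, 3.5], [0.4, 6.7], [3.3, -4.1]]
knob [0.54169577 0.17270972 0.27803524] 0.0022354900709439015
knob in reader [-0.11547594  0.10646874] [-0.11798345  0.10612787]
head_edge [0.60700064 0.08326896]
bottle [ 0.65550559 -0.41550672  0.06      ]
beaker [ 0.43445853 -0.40146051  0.06      ]
rack [0.54254465 0.38262724 0.06      ]
[[ 0.391 -0.001  0.92 ]
 [-0.92   0.001  0.391]
 [-0.002 -1.    -0.   ]]
```

Reader pose: origin about (0.687, 0.110), yaw about 0.335. The knob height of 0.278 puts the lever at about 0.13 rad, which fits the geometry given. I'll write a target helper and start moving.

```bash
cat >> h.py <<'E'
O=np.array([.687,.1105,0]);YAW=.335
RR=R.from_euler('z',YAW).as_matrix()
def goal(tip_mm,lean):
    l=np.radians(lean); d=RR@[np.sin(l),0,-np.cos(l)]; x=-RR[:,1]
    M=np.c_[x,d,np.cross(x,d)]; return RR@(np.array(tip_mm)/1e3)+O-.014*d,M
def rel(tip_mm,lean,ob=None):
    ob=ob or get_obs(); C=R.from_rotvec(ob['orientation']).as_matrix(); p,M=goal(tip_mm,lean)
    print(tip_mm,'xyz',(C.T@(p-ob['tcp_pos'])*100).round(2).tolist(),'ang',R.from_matrix(C.T@M).as_rotvec().round(3).tolist())
def where():
    ob=get_obs(); C=R.from_rotvec(ob['orientation']).as_matrix()
    t=ob['tcp_pos']+.014*C[:,1]; print('t',ob['time'],'tip reader mm',(RR.T@(t-O)*1e3).round(1),'F',ob['wrist_force'].round(1),'lean',np.degrees(np.arccos(-C[2,1])).round(1),'j',ob['joints'].round(2))
E
python3 - <<'E'
from h import *
where(); rel([-170,0,300],42)
E
```

```text
t 0.1 tip reader mm [-643.5 -501.5  238. ] F [-0.3 -0.2  0.5] lean 0.1 j [ 1.2   0.69 -0.19  1.57  0.16  0.9  -0.22]
[-170, 0, 300] xyz [-46.95, -5.77, 49.66] ang [0.733, 0.063, -0.026]
```

Call:
carry_out:
  targets:
    - {"angular": [0,0,0],"xyz": [0,-5,0],"jaw": 1}
    - {"angular": [0,0,0],"xyz": [0,-10,0],"jaw": 1}
    - {"angular": [0,0,0],"xyz": [-3,-15,3],"jaw": 1}
    - {"angular": [0,0,0],"xyz": [-6,-18,6],"jaw": 1}
    - {"angular": [0,0,0],"xyz": [-10,-18,10],"jaw": 1}
    - {"angular": [0,0,0],"xyz": [-13,-18,13],"jaw": 1}
    - {"angular": [0,0,0],"xyz": [-16,-18,16],"jaw": 1}
    - {"angular": [0,0,0],"xyz": [-20,-18,18],"jaw": 1}
    - {"angular": [0,0,0],"xyz": [-23,-18,21],"jaw": 1}
    - {"angular": [0,0,0],"xyz": [-26,-18,24],"jaw": 1}

```text
time: 1.1
tcp_pos: [0.3633, -0.2399, 0.4323]
orientation: [-1.373, 0.91, -0.907]
wrist_force: [1.1, -0.3, -0.5]
finger_gap: 0.0104
```

Run:
```python
from h import *
where(); rel([-170,0,300],42)
```

```text
t 1.1 tip reader mm [-421.  -224.5  418.3] F [ 1.1 -0.3 -0.5] lean 0.1 j [ 0.73  0.23 -0.33  1.79  0.08  1.13 -0.79]
[-170, 0, 300] xyz [-20.77, 12.21, 25.61] ang [0.733, 0.063, -0.026]
```

Call:
carry_out:
  targets:
    - {"angular": [0.14,0.01,0],"xyz": [-4,0,3],"jaw": 1}
    - {"angular": [0.28,0.02,-0.01],"xyz": [-7,0,6],"jaw": 1}
    - {"angular": [0.42,0.03,-0.01],"xyz": [-10,1,9],"jaw": 1}
    - {"angular": [0.56,0.05,-0.02],"xyz": [-13,3,12],"jaw": 1}
    - {"angular": [0.7,0.06,-0.02],"xyz": [-16,5,16],"jaw": 1}
    - {"angular": [0.733,0.063,-0.026],"xyz": [-18,7,19],"jaw": 1}
    - {"angular": [0.733,0.063,-0.026],"xyz": [-20,9,22],"jaw": 1}
    - {"angular": [0.733,0.063,-0.026],"xyz": [-20.8,12.2,25.6],"jaw": 1}
    - {"angular": [0.733,0.063,-0.026],"xyz": [-20.8,12.2,25.6],"jaw": 1}
    - {"angular": [0.733,0.063,-0.026],"xyz": [-20.8,12.2,25.6],"jaw": 1}

```text
time: 2.1
tcp_pos: [0.528, 0.0343, 0.3756]
orientation: [-0.769, 0.558, -1.127]
wrist_force: [-0.4, -0.7, -0.5]
finger_gap: 0.0006
```

Run:
```python
from h import *
where()
for p in ([-110,0,190],[-80,0,155],[-54,0,140]): rel(p,42)
a=snap('top','t1')['pixels'][:,:,::-1];b=snap('side','s1')['pixels'][:,:,::-1]
f=lambda i,x,y,w,h:cv2.resize(i[y:y+h,x:x+w],(400,480),interpolation=cv2.INTER_CUBIC)
cv2.imwrite('pics/z1.png',np.hstack([f(a,230,110,125,150),f(b,215,110,150,180)]))
```

```text
t 2.1 tip reader mm [-166.4  -19.4  364.7] F [-0.4 -0.7 -0.5] lean 38.7 j [ 0.39  0.27 -0.54  2.23 -1.    0.04 -0.33]
[-110, 0, 190] xyz [-1.61, 17.21, -6.59] ang [0.058, 0.001, -0.021]
[-80, 0, 155] xyz [-1.51, 21.81, -6.43] ang [0.058, 0.001, -0.021]
[-54, 0, 140] xyz [-1.45, 24.61, -5.34] ang [0.058, 0.001, -0.021]
```

View pics/z1.png

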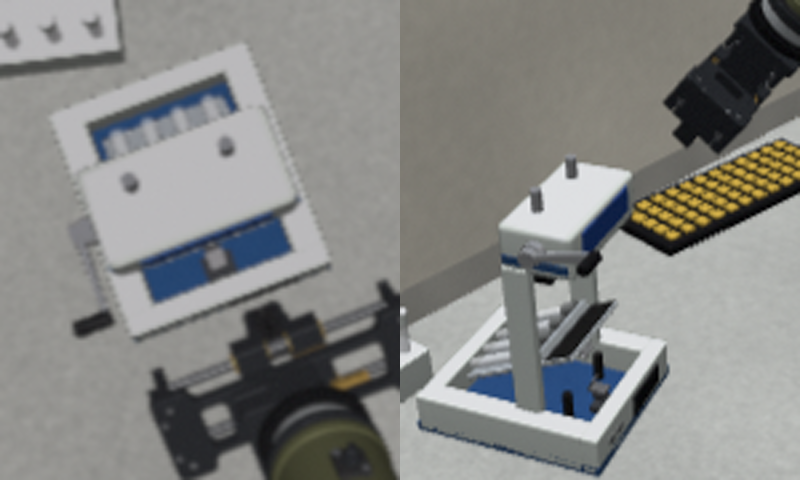

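The picture shows the gripper in front of and above the reader, with the tray raised and the lever up. Joints 5 and 6 are both at a limit because the wrist is on its singular side. I'll lean the tool back and roll it about the forearm so that joint 5 goes from about 0 to about π, which lets the tool lean further forward than the forearm.

Call:
carry_out:
  targets:
    - {"angular": [-0.1,0,0],"xyz": [0,-4,0],"jaw": 1}
    - {"angular": [-0.2,0,0],"xyz": [0,-8,-1],"jaw": 1}
    - {"angular": [-0.3,0,0],"xyz": [0,-8.4,-1],"jaw": 1}
    - {"angular": [-0.4,0,0],"xyz": [0,-8.4,-1],"jaw": 1}
    - {"angular": [-0.4,0,0],"xyz": [0,-8.4,-1],"jaw": 1}
    - {"angular": [-0.4,0,0],"xyz": [0,-8.4,-1],"jaw": 1}
    - {"angular": [-0.4,0,0],"xyz": [0,-8.4,-1],"jaw": 1}

```text
time: 2.9
tcp_pos: [0.4718, 0.0143, 0.4354]
orientation: [-1.112, 0.793, -1.023]
wrist_force: [0.3, 0.7, -0.5]
finger_gap: 0.0003
```

```bash
python3 -c "
from h import *
where()"
```

```text
t 2.9 tip reader mm [-231.   -19.8  421.9] F [ 0.3  0.7 -0.5] lean 15.8 j [-0.37  0.16  0.37  1.93 -0.23  0.81 -1.1 ]
```

Call:
carry_out:
  targets:
    - {"angular": [0,0.12,0.07],"xyz": [0,0,0],"jaw": 1}
    - {"angular": [0,0.24,0.14],"xyz": [0,0,0],"jaw": 1}
    - {"angular": [0,0.36,0.2],"xyz": [0,0,0],"jaw": 1}
    - {"angular": [0,0.48,0.27],"xyz": [0,0,0],"jaw": 1}
    - {"angular": [0,0.48,0.27],"xyz": [0,0,0],"jaw": 1}

```text
time: 3.4
tcp_pos: [0.4706, 0.0116, 0.4339]
orientation: [-0.733, 1.295, -1.074]
wrist_force: [-0.1, -0.5, -0.8]
finger_gap: 0.0003
```

```bash
python3 -c "
from h import *
where()"
```

```text
t 3.4 tip reader mm [-232.4  -18.4  421.2] F [-0.1 -0.5 -0.8] lean 25.0 j [-0.17  0.23  0.4   1.92 -0.62  0.97 -1.11]
```

Call:
carry_out:
  targets:
    - {"angular": [0,-0.125,-0.07],"xyz": [0,0,0],"jaw": 1}
    - {"angular": [0,-0.25,-0.14],"xyz": [0,0,0],"jaw": 1}
    - {"angular": [0,-0.375,-0.21],"xyz": [0,0,0],"jaw": 1}
    - {"angular": [0,-0.5,-0.28],"xyz": [0,0,0],"jaw": 1}
    - {"angular": [0,-0.625,-0.35],"xyz": [0,0,0],"jaw": 1}
    - {"angular": [0,-0.75,-0.42],"xyz": [0,0,0],"jaw": 1}
    - {"angular": [0,-0.875,-0.49],"xyz": [0,0,0],"jaw": 1}
    - {"angular": [0,-1.0,-0.56],"xyz": [0,0,0],"jaw": 1}
    - {"angular": [0,-1.125,-0.63],"xyz": [0,0,0],"jaw": 1}
    - {"angular": [0,-1.25,-0.7],"xyz": [0,0,0],"jaw": 1}

```text
time: 4.4
tcp_pos: [0.4703, 0.0127, 0.4339]
orientation: [-1.571, -0.073, -0.828]
wrist_force: [0.4, 0.2, 0.2]
finger_gap: 0.0005
```

```bash
python3 -c "
from h import *
where()"
```

```text
t 4.4 tip reader mm [-231.1  -26.1  422.1] F [0.4 0.2 0.2] lean 32.6 j [-0.71  0.08  0.36  2.16  0.67  0.57 -1.35]
```

Call:
carry_out:
  targets:
    - {"angular": [0,-0.125,-0.07],"xyz": [0,0,0],"jaw": 1}
    - {"angular": [0,-0.25,-0.14],"xyz": [0,0,0],"jaw": 1}
    - {"angular": [0,-0.375,-0.21],"xyz": [0,0,0],"jaw": 1}
    - {"angular": [0,-0.5,-0.28],"xyz": [0,0,0],"jaw": 1}
    - {"angular": [0,-0.625,-0.35],"xyz": [0,0,0],"jaw": 1}
    - {"angular": [0,-0.75,-0.42],"xyz": [0,0,0],"jaw": 1}
    - {"angular": [0,-0.875,-0.49],"xyz": [0,0,0],"jaw": 1}
    - {"angular": [0,-1.0,-0.56],"xyz": [0,0,0],"jaw": 1}
    - {"angular": [0,-1.125,-0.63],"xyz": [0,0,0],"jaw": 1}

```text
time: 5.3
tcp_pos: [0.4724, 0.014, 0.4284]
orientation: [-1.858, -1.091, -0.414]
wrist_force: [0.0, 0.1, 0.3]
finger_gap: 0.0003
```

```bash
python3 - <<'E'
from h import *
where()
import h
def goal2(tip_mm,lean):
    l=np.radians(lean); d=RR@[np.sin(l),0,-np.cos(l)]; x=RR[:,1]
    M=np.c_[x,d,np.cross(x,d)]; return RR@(np.array(tip_mm)/1e3)+O-.014*d,M
h.goal=goal2
rel([-200,0,380],42)
E
sed -i 's/x=-RR/x=RR/' h.py
```

```text
t 5.3 tip reader mm [-224.5  -26.9  420.8] F [0.  0.1 0.3] lean 57.4 j [-0.27  0.13 -0.3   2.55  2.01  0.76 -1.94]
[-200, 0, 380] xyz [-0.14, 2.9, 4.07] ang [0.449, -1.241, -0.295]
```

Call:
carry_out:
  targets:
    - {"angular": [0.05,-0.13,-0.03],"xyz": [0,0.3,0.4],"jaw": 1}
    - {"angular": [0.1,-0.26,-0.06],"xyz": [0,0.6,0.8],"jaw": 1}
    - {"angular": [0.14,-0.39,-0.09],"xyz": [0,0.9,1.2],"jaw": 1}
    - {"angular": [0.19,-0.52,-0.12],"xyz": [0,1.2,1.7],"jaw": 1}
    - {"angular": [0.235,-0.65,-0.155],"xyz": [0,1.5,2.1],"jaw": 1}
    - {"angular": [0.28,-0.78,-0.185],"xyz": [0,1.8,2.5],"jaw": 1}
    - {"angular": [0.33,-0.91,-0.216],"xyz": [0,2.1,3.0],"jaw": 1}
    - {"angular": [0.376,-1.04,-0.247],"xyz": [-0.1,2.4,3.4],"jaw": 1}
    - {"angular": [0.423,-1.17,-0.278],"xyz": [-0.1,2.7,3.8],"jaw": 1}
    - {"angular": [0.449,-1.241,-0.295],"xyz": [-0.1,2.9,4.1],"jaw": 1}

```text
time: 6.3
tcp_pos: [0.4885, 0.0419, 0.3902]
orientation: [-1.448, -2.047, 0.92]
wrist_force: [-0.4, 0.4, -0.2]
finger_gap: 0.0004
```

Run:
```python
from h import *
where()
rel([-200,0,380],42)
rel([-140,0,240],42)
```

```text
t 6.3 tip reader mm [-200.7    0.5  379.7] F [-0.4  0.4 -0.2] lean 41.8 j [ 0.47  0.19 -0.64  2.34  3.49  0.08 -1.71]
[-200, 0, 380] xyz [-0.05, 0.02, -0.06] ang [-0.003, 0.008, 0.001]
[-140, 0, 240] xyz [-0.02, 14.46, 4.8] ang [-0.003, 0.008, 0.001]
```

Call:
carry_out:
  targets:
    - {"angular": [0,0,0],"xyz": [0,3,1],"jaw": 1}
    - {"angular": [0,0,0],"xyz": [0,6,2],"jaw": 1}
    - {"angular": [0,0,0],"xyz": [0,9,3],"jaw": 1}
    - {"angular": [0,0,0],"xyz": [0,12,4],"jaw": 1}
    - {"angular": [0,0,0],"xyz": [0,14.5,4.8],"jaw": 1}
    - {"angular": [0,0,0],"xyz": [0,14.5,4.8],"jaw": 1}

```text
time: 6.9
tcp_pos: [0.5449, 0.0631, 0.2468]
orientation: [-1.439, -2.045, 0.926]
wrist_force: [-0.7, 0.4, 1.9]
finger_gap: 0.0001
```

Run:
```python
from h import *
where()
rel([-100,0,150],44)
rel([-54,0,135],44)
```

```text
t 6.9 tip reader mm [-140.6    2.   236.3] F [-0.7  0.4  1.9] lean 41.4 j [-0.02  0.56 -0.15  2.44  3.28  0.57 -1.48]
[-100, 0, 150] xyz [-0.21, 9.15, 2.74] ang [-0.045, 0.01, 0.005]
[-54, 0, 135] xyz [-0.26, 13.32, 0.28] ang [-0.045, 0.01, 0.005]
```

Call:
carry_out:
  targets:
    - {"angular": [-0.02,0.01,0],"xyz": [-0.1,3,1],"jaw": 1}
    - {"angular": [-0.045,0.01,0],"xyz": [-0.2,6,2],"jaw": 1}
    - {"angular": [-0.045,0.01,0],"xyz": [-0.2,9,2.7],"jaw": 1}
    - {"angular": [-0.045,0.01,0],"xyz": [-0.2,10.5,1.9],"jaw": 1}
    - {"angular": [-0.045,0.01,0],"xyz": [-0.2,11.5,1.2],"jaw": 1}
    - {"angular": [-0.045,0.01,0],"xyz": [-0.2,12.3,0.7],"jaw": 1}
    - {"angular": [-0.045,0.01,0],"xyz": [-0.2,12.3,0.7],"jaw": 1}

```text
time: 7.6
tcp_pos: [0.6181, 0.0873, 0.1514]
orientation: [-1.464, -2.074, 0.874]
wrist_force: [0.9, 0.2, -0.3]
finger_gap: 0.0006
```

Run:
```python
from h import *
where()
for p in ([-53,0,128],[-53,0,118],[-54,0,108],[-56,0,88],[-57,0,72],[-57,0,67]):rel(p,44)
a=snap('top','t2')['pixels'][:,:,::-1];b=snap('side','s2')['pixels'][:,:,::-1]
f=lambda i,x,y,w,h:cv2.resize(i[y:y+h,x:x+w],(400,480),interpolation=cv2.INTER_CUBIC)
cv2.imwrite('pics/z2.png',np.hstack([f(a,230,110,125,150),f(b,230,150,100,120)]))
```

```text
t 7.6 tip reader mm [-62.9   0.9 141.4] F [ 0.9  0.2 -0.3] lean 44.2 j [-0.07  0.84 -0.13  2.32  3.23  0.78 -1.44]
[-53, 0, 128] xyz [-0.09, 1.65, 0.22] ang [0.003, 0.001, 0.006]
[-53, 0, 118] xyz [-0.09, 2.37, 0.92] ang [0.003, 0.001, 0.006]
[-54, 0, 108] xyz [-0.09, 3.02, 1.69] ang [0.003, 0.001, 0.006]
[-56, 0, 88] xyz [-0.1, 4.31, 3.22] ang [0.003, 0.001, 0.006]
[-57, 0, 72] xyz [-0.11, 5.39, 4.41] ang [0.003, 0.001, 0.006]
[-57, 0, 67] xyz [-0.11, 5.75, 4.76] ang [0.003, 0.001, 0.006]
```

View pics/z2.png

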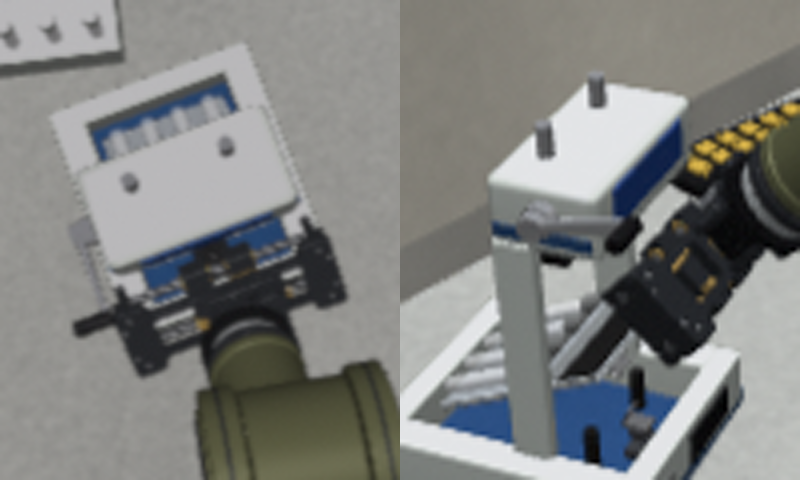

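The view shows the fingertips in front of the strip, with the body clear of the head edge and the knob. I'll push in stages.

Call:
carry_out:
  targets:
    - {"angular": [0,0,0],"xyz": [-0.3,0.8,0.1],"jaw": 1}
    - {"angular": [0,0,0],"xyz": [-0.5,1.6,0.2],"jaw": 1}
    - {"angular": [0,0,0],"xyz": [-0.5,2.0,0.6],"jaw": 1}
    - {"angular": [0,0,0],"xyz": [-0.5,2.4,0.9],"jaw": 1}
    - {"angular": [0,0,0],"xyz": [-0.5,2.7,1.3],"jaw": 1}
    - {"angular": [0,0,0],"xyz": [-0.5,3.0,1.7],"jaw": 1}
    - {"angular": [0,0,0],"xyz": [-0.5,3.0,1.7],"jaw": 1}

```text
time: 8.4
tcp_pos: [0.6197, 0.0818, 0.1136]
orientation: [-1.457, -2.058, 0.889]
wrist_force: [-15.9, -6.8, 9.9]
finger_gap: 0.0003
```

Run:
```python
from h import *
where()
for p in ([-56,-5,88],[-57,-5,75],[-57,-5,69]):rel(p,44)
```

```text
t 8.4 tip reader mm [-63.5  -4.9 103.4] F [-15.9  -6.8   9.9] lean 43.1 j [-0.06  0.93 -0.12  2.31  3.24  0.83 -1.43]
[-56, -5, 88] xyz [-0.01, 1.63, 0.53] ang [-0.016, -0.002, 0.005]
[-57, -5, 75] xyz [-0.01, 2.51, 1.49] ang [-0.016, -0.002, 0.005]
[-57, -5, 69] xyz [-0.02, 2.95, 1.9] ang [-0.016, -0.002, 0.005]
```

Run:
```python
from h import *
b=snap('side','s3')['pixels'][:,:,::-1]
cv2.imwrite('pics/z3.png',cv2.resize(b[170:270,250:350],(600,600),interpolation=cv2.INTER_CUBIC))
```

```text
(no output)
```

View pics/z3.png

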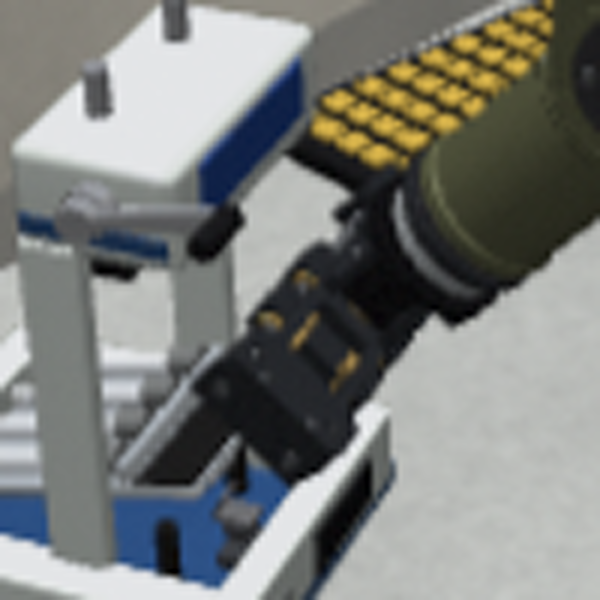

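The picture shows the tray's front-left corner at about (200,490) in the crop, and the tip hidden behind the body. I'll work out the tray angle from that corner and compare it with the tip.

Run:
```python
from h import *
for n in('s2','s3'):
  S=dict(np.load(f'pics/{n}.npz'))
  if n=='s3':
    for q in (0,.1,.15,.2,.3,.42):
      a=.42-q; e=np.array([-np.cos(a),np.sin(a)]);m=np.array([np.sin(a),np.cos(a)])
      for off in(0,6):
        xz=np.array([70,55])+150*e+off*m
        print(q,off,xz.round(),((proj(S,RR@np.array([xz[0],60,xz[1]])/1e3+O)-[250,170]+.5)*6-.5).round())
```

```text
0 0 [-67. 116.] [181. 454.]
0 6 [-65. 122.] [176. 444.]
0.1 0 [-72. 102.] [193. 480.]
0.1 6 [-70. 108.] [189. 470.]
0.15 0 [-75.  95.] [198. 493.]
0.15 6 [-73. 101.] [194. 483.]
0.2 0 [-76.  88.] [202. 506.]
0.2 6 [-75.  94.] [199. 496.]
0.3 0 [-79.  73.] [209. 532.]
0.3 6 [-78.  79.] [207. 522.]
0.42 0 [-80.  55.] [213. 561.]
0.42 6 [-80.  61.] [212. 552.]
```

The tray is at about 0.15 rad, and the force direction shows the tip is bearing on the strip's front edge. I'll back off and re-enter about 12 mm deeper, which still leaves head clearance of about 44 mm against the 37.5 mm half-body.

Call:
carry_out:
  targets:
    - {"angular": [0,0,0],"xyz": [0,-1.5,0],"jaw": 1}
    - {"angular": [0,0,0],"xyz": [0,-3,0],"jaw": 1}
    - {"angular": [0,0,0],"xyz": [0,-4.5,0],"jaw": 1}
    - {"angular": [0,0,0],"xyz": [0,-4.5,0],"jaw": 1}

```text
time: 8.85
tcp_pos: [0.5901, 0.0709, 0.1479]
orientation: [-1.458, -2.058, 0.889]
wrist_force: [-0.3, -0.3, 0.1]
finger_gap: -0.0002
```

Run:
```python
from h import *
where()
for p in ([-60,-5,139],[-45,-5,133],[-41,-5,124],[-43,-5,115],[-46,-5,105]):rel(p,45)
```

```text
t 8.85 tip reader mm [-95.   -5.5 137.7] F [-0.3 -0.3  0.1] lean 43.1 j [-0.04  0.85 -0.12  2.39  3.25  0.83 -1.43]
[-60, -5, 139] xyz [0.05, 2.3, -2.6] ang [-0.033, -0.002, 0.004]
[-45, -5, 133] xyz [0.05, 3.76, -3.28] ang [-0.033, -0.002, 0.004]
[-41, -5, 124] xyz [0.04, 4.69, -2.96] ang [-0.033, -0.002, 0.004]
[-43, -5, 115] xyz [0.04, 5.21, -2.2] ang [-0.033, -0.002, 0.004]
[-46, -5, 105] xyz [0.03, 5.74, -1.29] ang [-0.033, -0.002, 0.004]
```

Call:
carry_out:
  targets:
    - {"angular": [-0.04,0,0],"xyz": [0,0.8,-1.3],"jaw": 1}
    - {"angular": [-0.085,0,0],"xyz": [0,2.0,-2.7],"jaw": 1}
    - {"angular": [-0.085,0,0],"xyz": [0,3.0,-3.1],"jaw": 1}
    - {"angular": [-0.085,0,0],"xyz": [0,3.8,-3.35],"jaw": 1}
    - {"angular": [-0.085,0,0],"xyz": [0,4.3,-3.2],"jaw": 1}
    - {"angular": [-0.085,0,0],"xyz": [0,4.7,-3.0],"jaw": 1}
    - {"angular": [-0.085,0,0],"xyz": [0,4.95,-2.6],"jaw": 1}
    - {"angular": [-0.085,0,0],"xyz": [0,4.95,-2.6],"jaw": 1}

```text
time: 9.65
tcp_pos: [0.6399, 0.0884, 0.1295]
orientation: [-1.502, -2.12, 0.809]
wrist_force: [0.9, 0.2, 4.3]
finger_gap: 0.0003
```

Run:
```python
from h import *
where()
for p in ([-43,-5,115],[-46,-5,105],[-49,-5,90],[-52,-5,78],[-53,-5,72],[-53,-5,68]):rel(p,46)
```

```text
t 9.65 tip reader mm [-41.3  -5.3 120.1] F [0.9 0.2 4.3] lean 48.0 j [-0.05  0.93 -0.13  2.3   3.25  0.91 -1.42]
[-43, -5, 115] xyz [0.04, 0.22, 0.44] ang [0.036, -0.002, 0.004]
[-46, -5, 105] xyz [0.03, 0.66, 1.39] ang [0.036, -0.002, 0.004]
[-49, -5, 90] xyz [0.03, 1.44, 2.7] ang [0.036, -0.002, 0.004]
[-52, -5, 78] xyz [0.02, 2.02, 3.79] ang [0.036, -0.002, 0.004]
[-53, -5, 72] xyz [0.02, 2.35, 4.31] ang [0.036, -0.002, 0.004]
[-53, -5, 68] xyz [0.02, 2.62, 4.61] ang [0.036, -0.002, 0.004]
```

Contact is clean now: 4 N straight up. I'll push on down along the arc.

Call:
carry_out:
  targets:
    - {"angular": [0.01,0,0],"xyz": [0,0.2,0.45],"jaw": 1}
    - {"angular": [0.02,0,0],"xyz": [0,0.45,0.9],"jaw": 1}
    - {"angular": [0.036,0,0],"xyz": [0,0.66,1.4],"jaw": 1}
    - {"angular": [0.036,0,0],"xyz": [0,1.05,2.05],"jaw": 1}
    - {"angular": [0.036,0,0],"xyz": [0,1.45,2.7],"jaw": 1}
    - {"angular": [0.036,0,0],"xyz": [0,1.75,3.25],"jaw": 1}
    - {"angular": [0.036,0,0],"xyz": [0,2.0,3.8],"jaw": 1}
    - {"angular": [0.036,0,0],"xyz": [0,2.0,3.8],"jaw": 1}

```text
time: 10.45
tcp_pos: [0.6303, 0.085, 0.0885]
orientation: [-1.485, -2.096, 0.841]
wrist_force: [-0.6, -0.0, 5.6]
finger_gap: 0.0004
```

Run:
```python
from h import *
where()
for p in ([-52,-5,74],[-52,-5,71],[-52,-5,68],[-52,-5,65]):rel(p,46)
```

```text
t 10.45 tip reader mm [-51.8  -5.4  78.8] F [-0.6 -0.   5.6] lean 46.1 j [-0.06  1.01 -0.12  2.3   3.24  0.96 -1.41]
[-52, -5, 74] xyz [0.04, 0.32, 0.35] ang [0.002, -0.002, 0.004]
[-52, -5, 71] xyz [0.04, 0.53, 0.57] ang [0.002, -0.002, 0.004]
[-52, -5, 68] xyz [0.04, 0.73, 0.79] ang [0.002, -0.002, 0.004]
[-52, -5, 65] xyz [0.04, 0.94, 1.0] ang [0.002, -0.002, 0.004]
```

Call:
carry_out:
  targets:
    - {"angular": [0,0,0],"xyz": [0,0.15,0.17],"jaw": 1}
    - {"angular": [0,0,0],"xyz": [0,0.32,0.35],"jaw": 1}
    - {"angular": [0,0,0],"xyz": [0,0.43,0.46],"jaw": 1}
    - {"angular": [0,0,0],"xyz": [0,0.53,0.57],"jaw": 1}
    - {"angular": [0,0,0],"xyz": [0,0.63,0.68],"jaw": 1}
    - {"angular": [0,0,0],"xyz": [0,0.7,0.75],"jaw": 1}
    - {"angular": [0,0,0],"xyz": [0,0.7,0.75],"jaw": 1}

```text
time: 11.15
tcp_pos: [0.6296, 0.0848, 0.0786]
orientation: [-1.485, -2.095, 0.842]
wrist_force: [-2.9, -0.1, 6.5]
finger_gap: 0.0007
```

Run:
```python
from h import *
where()
```

```text
t 11.15 tip reader mm [-52.5  -5.4  68.9] F [-2.9 -0.1  6.5] lean 46.1 j [-0.06  1.04 -0.12  2.3   3.24  0.98 -1.4 ]
```

Call:
carry_out:
  targets:
    - {"angular": [0,0,0],"xyz": [0,0.1,0.1],"jaw": 1}
    - {"angular": [0,0,0],"xyz": [0,0.2,0.21],"jaw": 1}
    - {"angular": [0,0,0],"xyz": [0,0.28,0.28],"jaw": 1}
    - {"angular": [0,0,0],"xyz": [0,0.28,0.28],"jaw": 1}

```text
time: 11.55
tcp_pos: [0.6294, 0.0847, 0.0756]
orientation: [-1.485, -2.096, 0.841]
wrist_force: [-3.7, -0.6, 10.1]
finger_gap: 0.0002
```

Run:
```python
from h import *
where()
```

```text
t 11.55 tip reader mm [-52.8  -5.4  65.9] F [-3.7 -0.6 10.1] lean 46.1 j [-0.06  1.04 -0.12  2.3   3.24  0.99 -1.4 ]
```

Force is up to 10 N, in the catch zone. A few more millimetres towards the buffers.

Call:
carry_out:
  targets:
    - {"angular": [0,0,0],"xyz": [0,0.1,0.1],"jaw": 1}
    - {"angular": [0,0,0],"xyz": [0,0.2,0.21],"jaw": 1}
    - {"angular": [0,0,0],"xyz": [0,0.28,0.28],"jaw": 1}
    - {"angular": [0,0,0],"xyz": [0,0.28,0.28],"jaw": 1}

```text
time: 11.95
tcp_pos: [0.6293, 0.0846, 0.0735]
orientation: [-1.487, -2.098, 0.839]
wrist_force: [-5.2, -2.2, 15.4]
finger_gap: 0.0006
```

Run:
```python
from h import *
where()
```

```text
t 11.95 tip reader mm [-52.8  -5.4  63.8] F [-5.2 -2.2 15.4] lean 46.3 j [-0.06  1.05 -0.12  2.3   3.24  1.   -1.4 ]
```

Call:
carry_out:
  targets:
    - {"angular": [0,0,0],"xyz": [0,0.15,0.15],"jaw": 1}
    - {"angular": [0,0,0],"xyz": [0,0.2,0.2],"jaw": 1}
    - {"angular": [0,0,0],"xyz": [0,0.2,0.2],"jaw": 1}

```text
time: 12.25
tcp_pos: [0.6293, 0.0846, 0.0727]
orientation: [-1.488, -2.101, 0.836]
wrist_force: [-6.7, -1.7, 16.2]
finger_gap: 0.0005
```

Call:
carry_out:
  targets:
    - {"angular": [0,0,0],"xyz": [0,-0.2,-0.5],"jaw": 1}
    - {"angular": [0,0,0],"xyz": [0,-0.5,-0.9],"jaw": 1}
    - {"angular": [0,0,0],"xyz": [0,-1.0,-1.3],"jaw": 1}
    - {"angular": [0,0,0],"xyz": [0,-1.8,-1.6],"jaw": 1}
    - {"angular": [0,0,0],"xyz": [0,-1.8,-1.6],"jaw": 1}

```text
time: 12.75
tcp_pos: [0.6269, 0.0836, 0.0974]
orientation: [-1.488, -2.101, 0.836]
wrist_force: [-0.4, 0.2, -0.2]
finger_gap: 0.0005
```

Run:
```python
from h import *
where()
b=snap('side','s4')['pixels'][:,:,::-1]
cv2.imwrite('pics/z4.png',cv2.resize(b[170:270,250:350],(600,600),interpolation=cv2.INTER_CUBIC))
rel([-110,0,150],44);rel([-150,0,240],44)
```

```text
t 12.75 tip reader mm [-55.5  -5.6  87.7] F [-0.4  0.2 -0.2] lean 46.5 j [-0.05  1.   -0.12  2.32  3.24  0.96 -1.41]
[-110, 0, 150] xyz [0.59, -8.28, -0.83] ang [0.043, -0.001, 0.003]
[-150, 0, 240] xyz [0.62, -17.38, -4.6] ang [0.043, -0.001, 0.003]
```

View pics/z4.png

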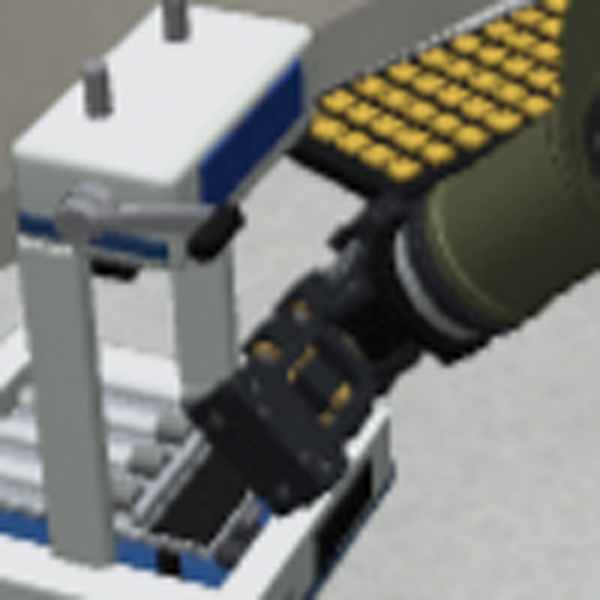

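The tray front corner is at about (212,550), which matches the predicted level position of (212,552), and the force is zero, so it has caught. Now I'll back out and go to the knob.

Call:
carry_out:
  targets:
    - {"angular": [0,0,0],"xyz": [0,-3,0],"jaw": 1}
    - {"angular": [0,0,0],"xyz": [0,-6,-0.5],"jaw": 1}
    - {"angular": [0,0,0],"xyz": [0,-9,-1],"jaw": 1}
    - {"angular": [0.04,0,0],"xyz": [0,-13,-2],"jaw": 1}
    - {"angular": [0.04,0,0],"xyz": [0,-17,-2],"jaw": 1}
    - {"angular": [0.04,0,0],"xyz": [0,-20,-3],"jaw": 1}
    - {"angular": [0.04,0,0],"xyz": [0,-23,-4],"jaw": 1}
    - {"angular": [0.04,0,0],"xyz": [0,-23,-4],"jaw": 1}

```text
time: 13.6
tcp_pos: [0.4956, 0.0363, 0.2875]
orientation: [-1.473, -2.074, 0.871]
wrist_force: [0.6, -0.0, -0.1]
finger_gap: 0.0002
```

Run:
```python
from h import *
where()
rel([-170,60,310],44);rel([-150,108,312],44)
```

```text
t 13.6 tip reader mm [-195.4   -7.1  277.5] F [ 0.6 -0.  -0.1] lean 44.4 j [ 0.16  0.46 -0.3   2.56  3.25  0.61 -1.41]
[-170, 60, 310] xyz [6.71, -0.54, -4.1] ang [0.008, -0.0, 0.001]
[-150, 108, 312] xyz [11.51, 0.72, -5.66] ang [0.008, -0.0, 0.001]
```

Call:
carry_out:
  targets:
    - {"angular": [0,0,0],"xyz": [1.5,0,-2],"jaw": 1}
    - {"angular": [0,0,0],"xyz": [4,-0.5,-3.5],"jaw": 1}
    - {"angular": [0,0,0],"xyz": [7,-0.5,-4.2],"jaw": 1}
    - {"angular": [0,0,0],"xyz": [9.5,0,-5],"jaw": 1}
    - {"angular": [0,0,0],"xyz": [11.5,0.7,-5.7],"jaw": 1}
    - {"angular": [0,0,0],"xyz": [11.5,0.7,-5.7],"jaw": 1}
    - {"angular": [0,0,0],"xyz": [11.5,0.7,-5.7],"jaw": 1}

```text
time: 14.3
tcp_pos: [0.5006, 0.1602, 0.3213]
orientation: [-1.471, -2.074, 0.873]
wrist_force: [0.8, -0.3, 0.5]
finger_gap: 0.0006
```

Run:
```python
from h import *
where()
def K(q): a=.35-q; return np.array([-45-75*np.cos(a),109,262+75*np.sin(a)])+7*np.array([-.695,0,.72])
for q in(-.05,.1,.25,.4,.55,.7,.85,1.0,1.1,1.15): rel(K(q).round(1).tolist(),44)
a=snap('top','t5');b=snap('side','s5')
for n,s in(('top',a),('side',b)): print(n,proj(s,RR@(np.array([-118.5,106,278])/1e3)+O))
f=lambda i,x,y,w,h:cv2.resize(i[y:y+h,x:x+w,::-1],(400,480),interpolation=cv2.INTER_CUBIC)
cv2.imwrite('pics/z5.png',np.hstack([f(a['pixels'],220,110,125,150),f(b['pixels'],230,130,100,120)]))
```

```text
t 14.3 tip reader mm [-149.9  108.2  311.2] F [ 0.8 -0.3  0.5] lean 44.3 j [-0.31  0.36 -0.18  2.47  2.82  0.48 -1.34]
[-118.9, 109.0, 296.2] xyz [0.07, 3.25, -1.18] ang [0.006, 0.001, 0.001]
[-122.5, 109.0, 285.6] xyz [0.07, 3.75, -0.18] ang [0.006, 0.001, 0.001]
[-124.5, 109.0, 274.5] xyz [0.07, 4.41, 0.74] ang [0.006, 0.001, 0.001]
[-124.8, 109.0, 263.3] xyz [0.07, 5.19, 1.54] ang [0.006, 0.001, 0.001]
[-123.4, 109.0, 252.1] xyz [0.07, 6.09, 2.22] ang [0.006, 0.001, 0.001]
[-120.3, 109.0, 241.3] xyz [0.07, 7.08, 2.76] ang [0.006, 0.001, 0.001]
[-115.7, 109.0, 231.1] xyz [0.07, 8.13, 3.14] ang [0.006, 0.001, 0.001]
[-109.6, 109.0, 221.7] xyz [0.07, 9.23, 3.36] ang [0.006, 0.001, 0.001]
[-104.7, 109.0, 215.9] xyz [0.07, 9.98, 3.42] ang [0.006, 0.001, 0.001]
[-102.1, 109.0, 213.2] xyz [0.07, 10.36, 3.42] ang [0.006, 0.001, 0.001]
top [259.36116596 211.52825338]
side [285.73603775 208.22772992]
```

View pics/z5.png

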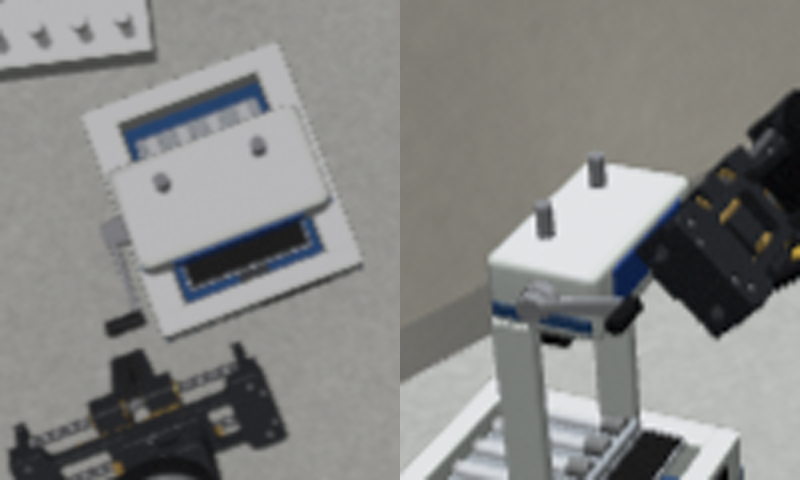

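Both views show the tray lying level, with the black strip visible in front of the head. The knob is at (125,322) in the top crop with the fingertips lined up on it, and its predicted pixels agree with what I measured. Now I'll follow the arc.

Call:
carry_out:
  targets:
    - {"angular": [0,0,0],"xyz": [0,2.0,-0.8],"jaw": 1}
    - {"angular": [0,0,0],"xyz": [0,3.25,-1.0],"jaw": 1}
    - {"angular": [0,0,0],"xyz": [0,3.75,-0.2],"jaw": 1}
    - {"angular": [0,0,0],"xyz": [0,4.1,0.3],"jaw": 1}
    - {"angular": [0,0,0],"xyz": [0,4.4,0.75],"jaw": 1}
    - {"angular": [0,0,0],"xyz": [0,4.8,1.15],"jaw": 1}
    - {"angular": [0,0,0],"xyz": [0,5.2,1.55],"jaw": 1}
    - {"angular": [0,0,0],"xyz": [0,5.2,1.55],"jaw": 1}

```text
time: 15.2
tcp_pos: [0.5237, 0.1663, 0.2722]
orientation: [-1.473, -2.069, 0.875]
wrist_force: [-0.6, 0.3, 0.8]
finger_gap: 0.0005
```

Run:
```python
from h import *
where()
def K(q): a=.35-q; return np.array([-45-75*np.cos(a),109,262+75*np.sin(a)])+7*np.array([-.695,0,.72])
for q in(.4,.55,.7,.85,1.0,1.1,1.15): rel(K(q).round(1).tolist(),44)
```

```text
t 15.2 tip reader mm [-126.1  106.3  262.2] F [-0.6  0.3  0.8] lean 44.2 j [-0.3   0.52 -0.2   2.47  2.85  0.63 -1.37]
[-124.8, 109.0, 263.3] xyz [0.27, 0.01, -0.17] ang [0.003, -0.001, -0.001]
[-123.4, 109.0, 252.1] xyz [0.27, 0.91, 0.51] ang [0.003, -0.001, -0.001]
[-120.3, 109.0, 241.3] xyz [0.27, 1.9, 1.04] ang [0.003, -0.001, -0.001]
[-115.7, 109.0, 231.1] xyz [0.27, 2.96, 1.42] ang [0.003, -0.001, -0.001]
[-109.6, 109.0, 221.7] xyz [0.27, 4.06, 1.63] ang [0.003, -0.001, -0.001]
[-104.7, 109.0, 215.9] xyz [0.27, 4.81, 1.69] ang [0.003, -0.001, -0.001]
[-102.1, 109.0, 213.2] xyz [0.27, 5.19, 1.69] ang [0.003, -0.001, -0.001]
```

Call:
carry_out:
  targets:
    - {"angular": [0,0,0],"xyz": [0.1,0.45,0.25],"jaw": 1}
    - {"angular": [0,0,0],"xyz": [0.2,0.95,0.5],"jaw": 1}
    - {"angular": [0,0,0],"xyz": [0.2,1.45,0.78],"jaw": 1}
    - {"angular": [0,0,0],"xyz": [0.2,1.95,1.04],"jaw": 1}
    - {"angular": [0,0,0],"xyz": [0.2,2.5,1.23],"jaw": 1}
    - {"angular": [0,0,0],"xyz": [0.2,3.0,1.42],"jaw": 1}
    - {"angular": [0,0,0],"xyz": [0.2,3.0,1.42],"jaw": 1}

```text
time: 15.9
tcp_pos: [0.5342, 0.1724, 0.2406]
orientation: [-1.473, -2.07, 0.873]
wrist_force: [0.3, 0.1, 0.3]
finger_gap: 0.0002
```

Run:
```python
from h import *
where()
def K(q): a=.35-q; return np.array([-45-75*np.cos(a),109,262+75*np.sin(a)])+7*np.array([-.695,0,.72])
for q in(.85,1.0,1.1,1.15,1.2): rel(K(q).round(1).tolist(),44)
a=snap('top','t6');b=snap('side','s6')
f=lambda i,x,y,w,h:cv2.resize(i[y:y+h,x:x+w,::-1],(400,480),interpolation=cv2.INTER_CUBIC)
cv2.imwrite('pics/z6.png',np.hstack([f(a['pixels'],220,110,125,150),f(b['pixels'],230,150,100,120)]))
```

```text
t 15.9 tip reader mm [-114.2  108.7  230.6] F [0.3 0.1 0.3] lean 44.2 j [-0.3   0.61 -0.21  2.47  2.87  0.73 -1.38]
[-115.7, 109.0, 231.1] xyz [0.03, -0.14, 0.06] ang [0.004, -0.001, -0.001]
[-109.6, 109.0, 221.7] xyz [0.03, 0.96, 0.28] ang [0.004, -0.001, -0.001]
[-104.7, 109.0, 215.9] xyz [0.03, 1.71, 0.34] ang [0.004, -0.001, -0.001]
[-102.1, 109.0, 213.2] xyz [0.03, 2.09, 0.34] ang [0.004, -0.001, -0.001]
[-99.4, 109.0, 210.7] xyz [0.03, 2.46, 0.32] ang [0.004, -0.001, -0.001]
```

View pics/z6.png

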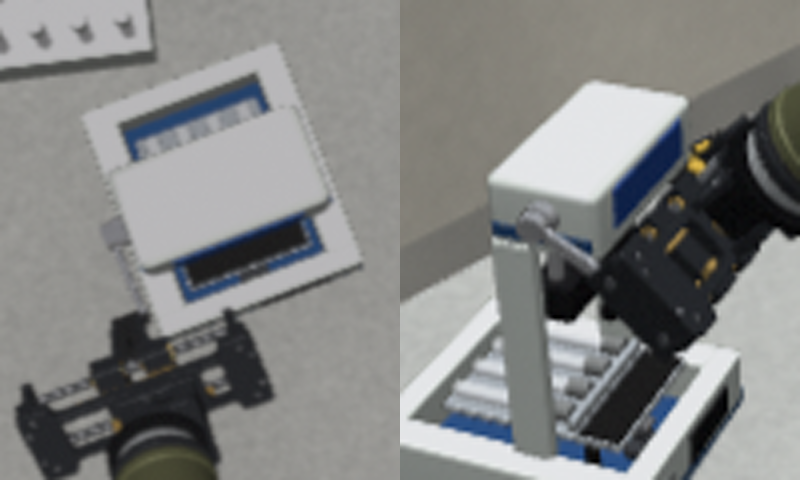

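The lever has followed: it points downwards, the pins on the head top have sunk, and the read bar is lowered. The tray is still level. I'll finish the arc.

Call:
carry_out:
  targets:
    - {"angular": [0,0,0],"xyz": [0,0.5,0.2],"jaw": 1}
    - {"angular": [0,0,0],"xyz": [0,1.0,0.28],"jaw": 1}
    - {"angular": [0,0,0],"xyz": [0,1.4,0.32],"jaw": 1}
    - {"angular": [0,0,0],"xyz": [0,1.75,0.34],"jaw": 1}
    - {"angular": [0,0,0],"xyz": [0,2.1,0.34],"jaw": 1}
    - {"angular": [0,0,0],"xyz": [0,2.3,0.34],"jaw": 1}
    - {"angular": [0,0,0],"xyz": [0,2.3,0.34],"jaw": 1}

```text
time: 16.7
tcp_pos: [0.5479, 0.1771, 0.2226]
orientation: [-1.475, -2.072, 0.871]
wrist_force: [-0.1, -1.0, 0.6]
finger_gap: 0.0004
```

Run:
```python
from h import *
where()
```

```text
t 16.7 tip reader mm [-99.7 108.6 212.6] F [-0.1 -1.   0.6] lean 44.4 j [-0.3   0.66 -0.21  2.45  2.87  0.76 -1.38]
```

Call:
carry_out:
  targets:
    - {"angular": [0,0,0],"xyz": [0,0.1,0],"jaw": 1}
    - {"angular": [0,0,0],"xyz": [0,0.2,0],"jaw": 1}
    - {"angular": [0,0,0],"xyz": [0,0.3,0],"jaw": 1}
    - {"angular": [0,0,0],"xyz": [0,0.3,0],"jaw": 1}

```text
time: 17.1
tcp_pos: [0.5499, 0.1778, 0.2207]
orientation: [-1.475, -2.072, 0.871]
wrist_force: [-2.2, -0.4, 1.3]
finger_gap: 0.0005
```

Call:
carry_out:
  targets:
    - {"angular": [0,0,0],"xyz": [0,-2,0],"jaw": 1}
    - {"angular": [0,0,0],"xyz": [0,-5,0],"jaw": 1}
    - {"angular": [0,0,0],"xyz": [0,-9,0],"jaw": 1}
    - {"angular": [0,0,0],"xyz": [0,-13,-1],"jaw": 1}
    - {"angular": [0,0,0],"xyz": [0,-16,-2],"jaw": 1}
    - {"angular": [0,0,0],"xyz": [0,-16,-2],"jaw": 1}
    - {"angular": [0,0,0],"xyz": [0,-16,-2],"jaw": 1}

```text
time: 17.8
tcp_pos: [0.4581, 0.146, 0.3501]
orientation: [-1.477, -2.074, 0.868]
wrist_force: [-0.1, -0.1, -0.6]
finger_gap: 0.0004
```

Run:
```python
from h import *
where()
a=snap('top','t7');b=snap('side','s7')
f=lambda i,x,y,w,h:cv2.resize(i[y:y+h,x:x+w,::-1],(400,480),interpolation=cv2.INTER_CUBIC)
for q in(.9,1.0,1.1,1.2):
    A=.35-q; p=RR@(np.array([-45-75*np.cos(A),106,262+75*np.sin(A)])/1e3)+O
    print(q,(proj(b,p)-[230,150])*4,(proj(a,p)-[220,110])*3.2)
for n in('top0','t7'): # bystanders
    im=np.load(f'pics/{n}.npz')['pixels'].astype(int); m=((im[...,0]-im[...,2])>50)[150:200,440:490]; print(n,np.argwhere(m).mean(0)+[150,440])
x0=np.load('pics/top0.npz')['pixels'].astype(int);d=abs(x0-a['pixels']).sum(2)
print('diff rack',d[195:240,170:225].mean(),'beaker',d[235:270,445:490].mean(),'bottle',d[160:190,450:485].mean())
cv2.imwrite('pics/z7.png',np.hstack([f(a['pixels'],220,110,125,150),f(b['pixels'],230,150,100,120)]))
```

```text
t 17.8 tip reader mm [-194.6  108.7  340.2] F [-0.1 -0.1 -0.6] lean 44.6 j [-0.31  0.24 -0.19  2.53  2.77  0.43 -1.32]
0.9 [214.53818587 302.02666554] [131.45852146 320.70357658]
1.0 [209.31628576 308.58848032] [130.74514067 316.66618548]
1.1 [203.28571784 314.35035222] [129.71980438 311.93792318]
1.2 [196.51503983 319.2653083 ] [128.39627238 306.57129792]
top0 [175.17197452 466.20382166]
t7 [175.06134969 466.10429448]
diff rack 18.245656565656567 beaker 16.93904761904762 bottle 14.553333333333333
```

View pics/z7.png

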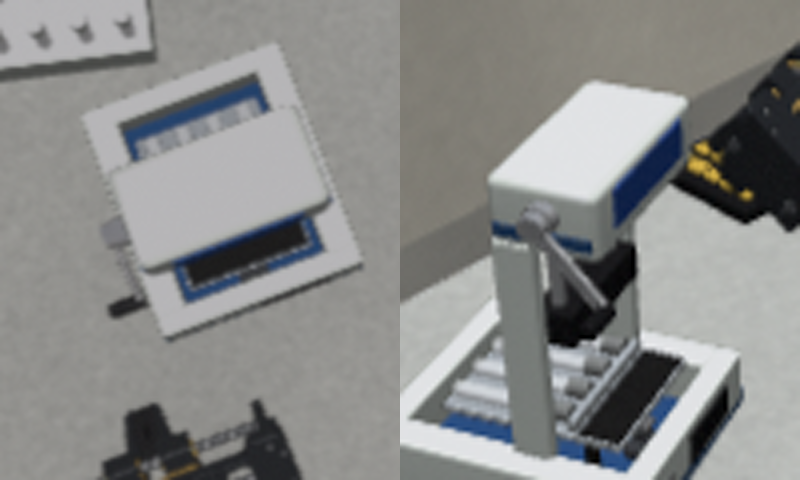

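The final view shows the knob at (127,306) in the top crop, where 1.2 rad is predicted at (128,307). The tray lies level, the gripper is clear, and the bystanders have not moved. Handing in.

```bash
python3 -c "
from station import sign_off; print(sign_off())"
```

```text
the job is handed in; nothing more can be done
None
```

I pushed the tray down until it caught, swung the lever fully down to its stop, backed the arm away and handed the job in at about 18 s of the 54 s allowed. No verdict was reported.

**What I did:**
- **First push:** the tip met the strip's front edge and pushed mainly sideways, at about 20 N, so I backed off and re-entered about 12 mm deeper.
- **Second push:** this one pressed cleanly on the strip, reaching 18 N.
- **Wrist:** on the way in, two wrist joints hit their limits, so I rolled the wrist to its other side before going under the head.

**Last checks:**
- **Tray:** after release the wrist force was near zero and the tray's front corner was at its predicted level position. It still looked level in the final pictures.
- **Lever:** the knob was within about 2 px (in the enlarged crop) of where 1.2 rad puts it in the top view. In the side view it blends into the black read bar, so that reading only roughly agrees.
- **Force:** the highest wrist force read at the end of any move was about 20 N, against the 45 N limit. I did not see the force during moves.
- **Bystanders:** the bottle moved about 0.1 px between the first and last pictures. For the beaker and rack I compared only overall image differences, which were low and similar for all three, so I took them as camera noise.

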